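# Tip out printed nuts and hold a torch on them

## Task

Inspect the printed nuts: turn the red crank of the tipping stand until all three orange nuts have slid out of the blue bowl into the white tray beside it, then turn the bowl back upright against its stop and let go of the crank. Then draw the torch out of its grey holder, turn it to lean about 45 degrees, and finish while still holding it raised over the tray, its lens aimed at the middle of the tray from about 12 cm away and touching nothing but the gripper. Leave the bottles, the glue stick, the jar and the pliers where they are.

Things in the scene. Friction and masses are not known exactly. Their poses are not given: they have to be found in the camera images.
- stand: Grey tipping stand, fixed: foot 150 x 95 x 10 mm, two cheeks (outer faces x = +-72 mm) carrying a blue bowl on a level axle 95 mm above the worktop. Origin on the worktop, straight below the axle, midway between the cheeks. x runs along the axle, the crank 84 to 140 mm out at its -x end, towards the robot; y is level and points away from the tray, to where the upright bowl hangs.
- bowl (a joint): Bowl's turn, rad: 0 upright at its stop; grows as it tips over the axle to the stand's -y side (right-handed about +x), stop at 2.36. Stiff, stays where left: about 2 N at the crank grip. Bowl 104 mm wide at the rim, 64 at the bottom, 64 deep; upright, centre 40 mm to +y of the axle, rim 20 mm above it; turns within 90 mm of the axle. Nuts slide out from about 1.8: tip to 2.3, wait a moment.
- bowl_hinge (a point): Fixed point on the axle's line, at the stand's x = -117 mm: the centre of the circle on which crank_grip moves.
- crank_grip (a point): Middle of the crank's red round grip (16 mm diameter, 46 mm long, parallel to the stand's x). It circles bowl_hinge at 85 mm radius: bowl upright, 78 mm to the stand's +y side and 33 mm above the axle; over the top, 180 mm above the worktop; at 2.36 rad, 78 mm to -y and 33 mm above the axle. It can be pinched from above, fingers closing along the stand's y, and turns between them.
- nut_0: Orange printed hex nut, 21 mm across flats, 12 mm thick, 18 g, starts in the bowl. Origin: centre of its underside; z along its bore.
- nut_1: Second nut, same as nut_0.
- nut_2: Third nut, same as nut_0.
- parts_tray: Low white tray, fixed, 206 (x) x 136 (y) mm, floor 3 mm thick, rim 11 mm high and 3 mm thick; it lies on the stand's -y side, one long side below the axle. Origin: centre of its underside; x along its long side. (A second white tray farther left, under the bin of pliers, is not this one.)
- tray_middle (a point): Middle of the tray's floor (top face), where the torch is to be aimed.
- holder: Grey torch holder block, fixed, 76 x 76 x 50 mm with a round hole of 38 mm, 42 mm deep, in its top. Origin: centre of its underside.
- torch: Hand torch, 125 mm long, about 100 g: black barrel 24 mm in diameter from 44 to 125 mm behind the lens, silver head 34 mm in diameter at the lens end. It stands lens down in the holder, lens 8 mm and tail 133 mm above the worktop. Origin: centre of the lens face; z points from lens to tail (light shines along -z). Good grip: about 90 mm from the lens.
- torch_spot (a point): Point in the torch's beam, on its axis 120 mm in front of the lens; it belongs at tray_middle at the end.
- torch_tail (a point): Centre of the torch's tail end, 125 mm behind the lens.
- pump_bottle: Clear pump bottle with teal gel, 74 x 62 x 197 mm, to be left alone. Origin: centre of its underside.
- spray_can: Grey-black aerosol can, 65 mm diameter, 200 mm high, to be left alone. Origin: centre of its underside.
- glue_stick: Purple-capped glue stick, 27 mm diameter, 93 mm high, to be left alone. Origin: centre of its underside.
- nozzle_jar: Small jar with a black lid, 45 mm diameter, 43 mm high, to be left alone. Origin: centre of its underside.
- flush_cutter: Small red-black pliers lying flat near the front edge, 96 x 61 x 12 mm, to be left alone. Origin: centre of its underside.
There are look-alikes about, which are no part of the job. Leave any green or pink look-alike of the torch alone.

How it is judged (in metres and radians):
On the way, in this order (a step that is already met when the one before it is completed fails the run):
1. the bowl is tipped over and all three nuts lie in the tray (value of joint bowl above 1 rad and x of nut_0 in the frame of parts_tray between -0.105 and 0.105 m and y of nut_0 in the frame of parts_tray between -0.07 and 0.07 m and z of each of nut_0, nut_1, nut_2 in the frame of parts_tray below 0.035 m and x of nut_1 in the frame of parts_tray between -0.105 and 0.105 m and y of nut_1 in the frame of parts_tray between -0.07 and 0.07 m and x of nut_2 in the frame of parts_tray between -0.105 and 0.105 m and y of nut_2 in the frame of parts_tray between -0.07 and 0.07 m), for 0.2 s.
2. the bowl is back upright (value of joint bowl below 0.15 rad), for 0.2 s.
3. the torch is drawn clear of its holder (height (world z) of torch above 0.06 m and contact force between torch and the fingers above 0.5 N), for 0.1 s.
At the end, for the whole second after the job is handed in: Nuts in the tray; bowl within 0.15 rad of upright; torch still and held by the fingers alone (clear of holder, tray, stand, nuts), lens down, 0.5 to 1.1 rad from upright, lens over 40 mm up, the point 120 mm in front of the lens within 50 mm of the tray's middle (x of nut_0 in the frame of parts_tray between -0.105 and 0.105 m and y of nut_0 in the frame of parts_tray between -0.07 and 0.07 m and z of each of nut_0, nut_1, nut_2 in the frame of parts_tray below 0.035 m and x of nut_1 in the frame of parts_tray between -0.105 and 0.105 m and y of nut_1 in the frame of parts_tray between -0.07 and 0.07 m and x of nut_2 in the frame of parts_tray between -0.105 and 0.105 m and y of nut_2 in the frame of parts_tray between -0.07 and 0.07 m and value of joint bowl below 0.15 rad and angle between torch's own z axis and vertical between 0.5 and 1.1 rad and height (world z) of torch above 0.04 m and height (world z) of torch_tail above 0.09 m and distance between torch_spot and tray_middle below 0.05 m and contact force between torch and the fingers above 0.5 N and linear speed of torch below 0.03 m/s and contact force between torch and holder below 0.1 N and contact force between torch and parts_tray below 0.1 N and contact force between torch and stand below 0.1 N and contact force between torch and nut_0 below 0.1 N and contact force between torch and nut_1 below 0.1 N and contact force between torch and nut_2 below 0.1 N); the arm keeps its last pose, push and grip.
It fails at once if the pump bottle is moved by more than 30 mm (distance of pump_bottle from where it was at the start of the episode above 0.03 m).
It fails at once if the spray can is moved by more than 30 mm (distance of spray_can from where it was at the start of the episode above 0.03 m).
It fails at once if the glue stick is moved by more than 30 mm (distance of glue_stick from where it was at the start of the episode above 0.03 m).
It fails at once if the nozzle jar is moved by more than 30 mm (distance of nozzle_jar from where it was at the start of the episode above 0.03 m).
It fails at once if the flush cutter is moved by more than 30 mm (distance of flush_cutter from where it was at the start of the episode above 0.03 m).
It also fails if it takes over 59 s, if anything falls off the work surface, if the arm or the gripper's body presses on something with over 40 N, if the wrist force passes 120 N, or if a joint passes its speed limit or range.

## Robot

A 6-joint arm with a two-finger parallel gripper is mounted at the origin on a cart in front of the work surface, level with it; the furniture and walls round the work are solid. World frame = base frame: x ahead of the robot, y to its left, z up, the work surface at z = 0. Lengths are in m, angles in degrees, forces in N, time in s.
With the tool pointing down it reaches from about 0.275 to 0.875 m from the base axis. Payload 12.5 kg.
Tool frame: the origin (TCP) lies on the centre line of the jaws, within the pads' length; the fingertips stand 8 mm ahead of it and the grasp point (between the pads) lies 11 mm behind it; z points along the fingers, y is the direction in which the jaws open and shut (so a half turn about z gives the same grasp; the last joint's range is limited). The gripper opens to 85 mm and grips with 20 to 120 N. Pads are 22 mm wide; open, the fingers measure 114 mm over their backs; the gripper's body (76 mm by 85 mm) begins 54 mm behind the grasp point. The pads swing forward as they close: fully open they stand 13 mm farther back than shut.
Start: joints at [-77.556, 20.094, 94.641, -0, 65.266, -4.847], TCP at [0.164, -0.525, 0.239] pointing down, gripper open.
Joint ranges: [-157.81, 157.81], [-45, 120.19], [0.68, 151.7], [-89.99, 269.99], [4.06, 180], [-164.3, 164.3]. Speed limits (degrees/s): [127.2, 127.2, 159.86, 180, 180, 180].

## Interface

Orientations are given as a 3x3 rotation matrix whose columns are the frame's x, y, z axes.
In Python, from plant import robot, claw, kinematics, vision, ticket gives the robot as it stands. Calls block until the motion is done:
- robot.move_to(position, orientation): joint-space move of the TCP to a pose.
- robot.movel(position, frame=None, max_speed=0.15, force_limit=None): straight line of the TCP; frame=None keeps the orientation; max_speed is the mean speed in m/s. With force_limit (N) it stops when the force on the tool has changed by that much, and returns True; else False.
- robot.goto_joints(angles): joint-space move.
- claw.command_gripper(opening): finger opening in m; the grip force is fixed at half the most; returns when the fingers have stopped.
- robot.dwell(seconds).
- kinematics.inverse_kinematics(position, orientation): joint angles nearest the present ones, or None.
- robot.state(): the state.
- vision.grab_frame(name): name is "scene" or "side" or "wrist"; returns a dict with "image" (384x512x3 uint8, blue, green, red), "intrinsics" (3x3 intrinsics, pixels), "rvec" (rotation vector, rad) and "tvec" (3), from world to camera coordinates, as OpenCV has them; the wrist camera has in their place "T_tool_cam" (4x4, takes a point from camera to tool coordinates, whose origin is the TCP and whose axes are the flange's). Camera axes: x right, y down, z forward; pixel columns grow to the right and rows downward; lengths in m; the calibration is good to about 2 mm. A picture is of the moment at which its call begins: read the wrist's pose just before it. There is no depth.
A pose or a line that the arm cannot do raises robot.PlanningError and nothing moves.
- ticket.finish_job(): hands the job in, once; it reports no verdict.
The state is a dict: "clock": time; "joints": joint angles; "joint_vel": joint speeds; "tau": joint torques, N m; "tcp_pos": TCP position; "tcp_rot": TCP orientation; "wrist_force": force on the tool from outside, world axes, zero at the start; "moment": the same for the moment, N m; "gripper_width": finger opening in m.
Only numpy, scipy, OpenCV 4.12 (cv2) and the standard library are available. Lean on these libraries where they do the work, as an engineer would, in place of code of your own. Each camera call takes 0.05 s, during which the arm holds its last target.

## Working session

There is one attempt and no reset: what is moved stays moved. The work goes in short steps, each a Python script; the robot and the scene stay as the last script left them, time stands still between calls to the robot, and variables do not carry over. Pictures are saved under pics/ and viewed, and the job is handed in when it is done.

```bash
ls; mkdir -p pics; python3 - <<'E'
from plant import robot, vision
import cv2
s=robot.state(); print(s['clock'],s['tcp_pos'],s['tcp_rot'],s['gripper_width'])
for n in ['scene','side','wrist']:
    f=vision.grab_frame(n); cv2.imwrite(f'pics/{n}0.png',f['image'])
    print(n,{k:v for k,v in f.items() if k!='image'})
E
```

```text
pics
0.0 [ 0.1634436  -0.52480036  0.23876209] [[ 9.54794322e-01  2.97267106e-01 -2.66086070e-04]
 [ 2.97267209e-01 -9.54793590e-01  1.18606266e-03]
 [ 9.85201417e-05 -1.21154456e-03 -9.99999261e-01]] 0.08549660352033706
scene {'intrinsics': array([[443.03603447,   0.        , 263.80689058],
       [  0.        , 443.03603447, 193.4400022 ],
       [  0.        ,   0.        ,   1.        ]]), 'rvec': array([ 0.91359998, -2.57846767,  0.96979426]), 'tvec': array([0.42076253, 0.2826089 , 1.02427207])}
side {'intrinsics': array([[380.79866158,   0.        , 253.28452823],
       [  0.        , 380.79866158, 184.66498307],
       [  0.        ,   0.        ,   1.        ]]), 'rvec': array([ 2.07965787, -0.00451924, -0.01216165]), 'tvec': array([-0.53136897,  0.0576043 ,  1.15295684])}
wrist {'intrinsics': array([[327.42268374,   0.        , 254.08777567],
       [  0.        , 327.42268374, 190.8131106 ],
       [  0.        ,   0.        ,   1.        ]]), 'T_tool_cam': array([[-1.05130316e-03, -9.48873024e-01, -3.15656268e-01,
         8.17689486e-02],
       [ 9.99997359e-01, -3.52463541e-04, -2.27100588e-03,
        -1.40658534e-04],
       [ 2.04363889e-03, -3.15657822e-01,  9.48870888e-01,
        -1.35321757e-01],
       [ 0.00000000e+00,  0.00000000e+00,  0.00000000e+00,
         1.00000000e+00]])}
```

View pics/scene0.png

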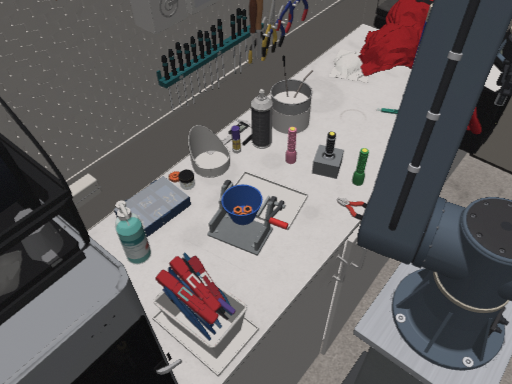

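View pics/side0.png

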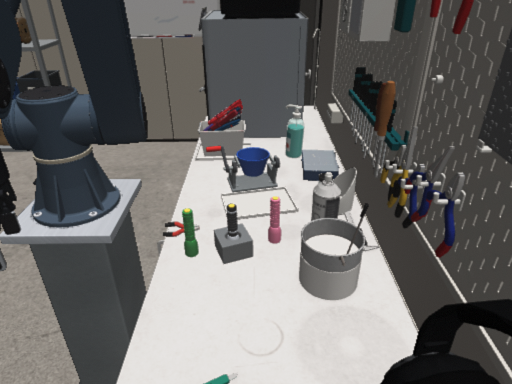

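View pics/wrist0.png

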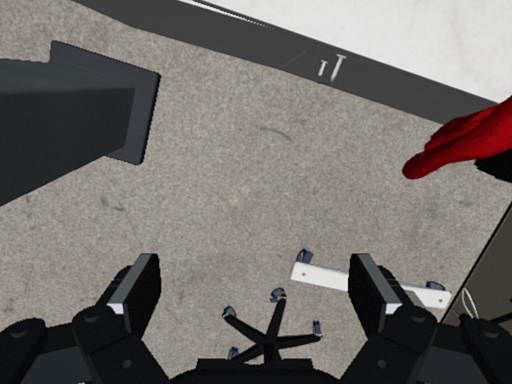

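```bash
cat > h.py <<'E'
import numpy as np, cv2, pickle
CAM={'scene':(np.array([[443.03603447,0,263.80689058],[0,443.03603447,193.4400022],[0,0,1]]),np.array([0.91359998,-2.57846767,0.96979426]),np.array([0.42076253,0.2826089,1.02427207])),
'side':(np.array([[380.79866158,0,253.28452823],[0,380.79866158,184.66498307],[0,0,1]]),np.array([2.07965787,-0.00451924,-0.01216165]),np.array([-0.53136897,0.0576043,1.15295684]))}
def ray(c,uv):
    K,r,t=CAM[c]; R=cv2.Rodrigues(r)[0]; d=R.T@np.linalg.inv(K)@np.array([uv[0],uv[1],1.]); return -R.T@t,d
def plane(c,uv,z):
    o,d=ray(c,uv); return o+d*(z-o[2])/d[2]
def proj(c,P):
    K,r,t=CAM[c]; return cv2.projectPoints(np.atleast_2d(np.array(P,float)),r,t,K,None)[0].reshape(-1,2)
def tri(a,b):
    A=[];B=[]
    for c,uv in (('scene',a),('side',b)):
        o,d=ray(c,uv); d=d/np.linalg.norm(d); M=np.eye(3)-np.outer(d,d); A.append(M);B.append(M@o)
    return np.linalg.lstsq(np.vstack(A),np.hstack(B),rcond=None)[0]
E
python3 - <<'E'
import cv2
def crop(n,x0,y0,w,h,k,o):
    im=cv2.imread(f'pics/{n}0.png')[y0:y0+h,x0:x0+w]; im=cv2.resize(im,None,fx=k,fy=k,interpolation=cv2.INTER_CUBIC)
    for i in range(0,w,20): cv2.putText(im,str(x0+i),(i*k,8),0,.3,(0,0,255)); cv2.line(im,(i*k,10),(i*k,14),(0,0,255))
    for i in range(0,h,20): cv2.putText(im,str(y0+i),(0,i*k+3),0,.3,(0,0,255))
    cv2.imwrite(f'pics/{o}.png',im)
crop('scene',195,165,120,95,6,'c_scene_stand'); crop('scene',260,115,130,95,6,'c_scene_torch')
crop('side',190,130,120,95,6,'c_side_stand'); crop('side',150,185,150,90,5,'c_side_torch')
E
```

```text
(no output)
```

View pics/c_scene_stand.png

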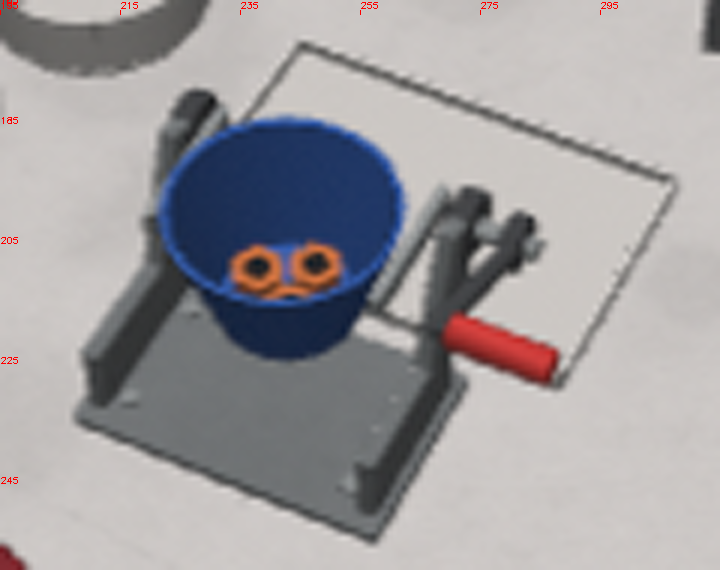

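View pics/c_scene_torch.png

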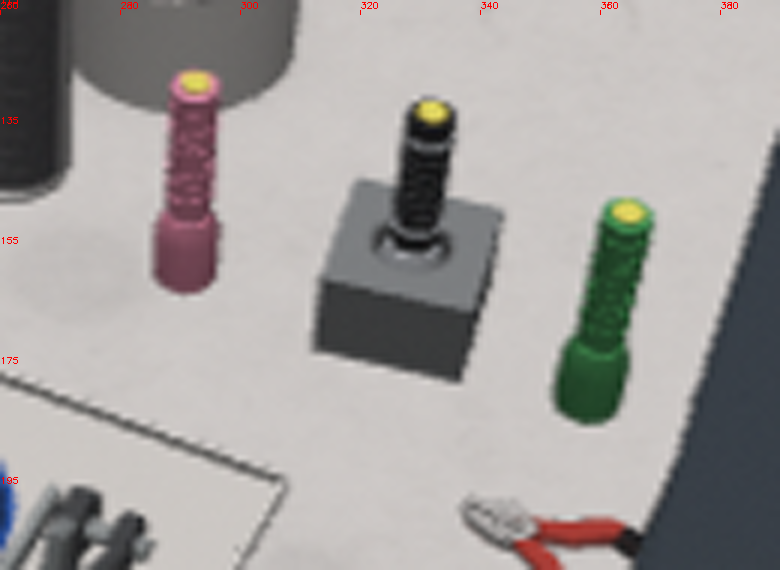

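View pics/c_side_stand.png

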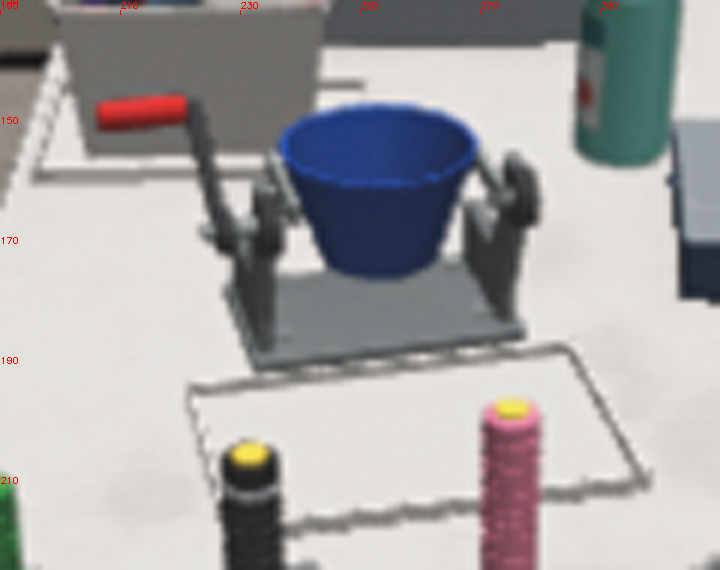

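View pics/c_side_torch.png

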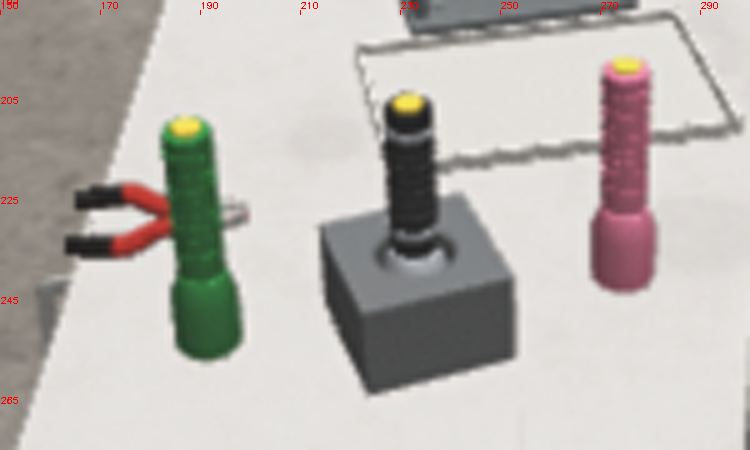

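```bash
python3 - <<'E'
from h import *
from scipy.optimize import least_squares
np.set_printoptions(precision=4,suppress=True)
print('grip ends',tri((269.7,220),(221.2,148)),tri((287.2,225.8),(206.3,148.8)))
print('tray sc',[plane('scene',p,.011) for p in [(245.3,172.5),(308,195.5),(288.3,229.2)]])
print('tray sd',[plane('side',p,.011) for p in [(221.7,194.7),(285,188),(298,210.8)]])
print('foot sc',[plane('scene',p,.0) for p in [(208.3,235.5),(257.5,255.2)]],plane('scene',(272.5,229),.01))
print('foot sd',[plane('side',p,.0) for p in [(233,191.3),(277.2,185.8)]])
# model fit: stand x,y,yaw ; stand-frame points
obs=[('scene',(245.3,172.5),'t',(.103,-.068,.011)),]
# torch
print('tail',tri((260+431/6,115+110/6),(150+407/5,185+103/5)))
print('tail z', plane('scene',(331.8,133.3),.133),plane('side',(231.4,205.6),.133))
H=[('scene',(260+365/6,115+180/6)),('scene',(260+502/6,115+212/6)),('scene',(260+475/6,115+310/6)),('scene',(260+320/6,115+280/6)),
('side',(150+320/5,185+227/5)),('side',(150+460/5,185+195/5)),('side',(150+513/5,185+278/5)),('side',(150+365/5,185+313/5))]
for c,p in H: print('holder top',c,plane(c,p,.05))
print('pink',tri((260+195/6,115+84/6),(150+627/5,185+65/5)),'green',tri((260+628/6,115+212/6),(150+186/5,185+127/5)))
for n,p in dict(can=(262,145),glue=(236,151),jar=(187,187),pump=(138,262),cut=(350,207)).items(): print(n,plane('scene',p,0))
for n in CAM: 
    print(n, ray(n,(0,0))[0])
E
```

```text
grip ends [0.4312 0.1156 0.1278] [0.3866 0.105  0.1306]
tray sc [array([ 0.6532, -0.0497,  0.011 ]), array([ 0.4562, -0.0926,  0.011 ]), array([0.4281, 0.0371, 0.011 ])]
tray sd [array([0.4345, 0.0279, 0.011 ]), array([0.6314, 0.0661, 0.011 ]), array([ 0.6591, -0.0657,  0.011 ])]
foot sc [array([0.5854, 0.1805, 0.    ]), array([0.4442, 0.1461, 0.    ])] [0.4616 0.0624 0.01  ]
foot sd [array([0.4669, 0.067 , 0.    ]), array([0.6089, 0.1002, 0.    ])]
tail [ 0.4826 -0.2303  0.1343]
tail z [ 0.4837 -0.2317  0.133 ] [ 0.4823 -0.2283  0.133 ]
holder top scene [ 0.5255 -0.2523  0.05  ]
holder top scene [ 0.4594 -0.2756  0.05  ]
holder top scene [ 0.4326 -0.2093  0.05  ]
holder top scene [ 0.5022 -0.1795  0.05  ]
holder top side [ 0.4352 -0.2109  0.05  ]
holder top side [ 0.5037 -0.1844  0.05  ]
holder top side [ 0.5308 -0.253   0.05  ]
holder top side [ 0.4623 -0.2786  0.05  ]
pink [ 0.5863 -0.1844  0.1257] green [ 0.3796 -0.2364  0.1258]
can [ 0.6983 -0.1831 -0.    ]
glue [ 0.7443 -0.1103  0.    ]
jar [0.7544 0.0938 0.    ]
pump [ 0.6667  0.3524 -0.    ]
cut [ 0.345  -0.1399  0.    ]
scene [0.032  0.6232 0.9574]
side [ 0.5397 -0.9778  0.6064]
```

```bash
python3 - <<'E'
from h import *
from scipy.optimize import least_squares
np.set_printoptions(precision=4,suppress=True)
T='t';F='f'
obs=[('scene',(245.3,172.5),T,(.103,-.068,.011)),('scene',(308,195.5),T,(-.103,-.068,.011)),('scene',(288.3,229.2),T,(-.103,.068,.011)),
('side',(221.7,194.7),T,(-.103,.068,.011)),('side',(285,188),T,(.103,.068,.011)),('side',(298,210.8),T,(.103,-.068,.011)),
('scene',(208.3,235.5),F,(.075,.0475,0)),('scene',(257.5,255.2),F,(-.075,.0475,0)),('scene',(272.5,229),F,(-.075,-.0475,.01)),
('side',(233,191.3),F,(-.075,-.0475,0)),('side',(277.2,185.8),F,(.075,-.0475,0)),
('scene',(269.7,220),'s',(-.094,.078,.128)),('scene',(287.2,225.8),'s',(-.140,.078,.128)),('side',(221.2,148),'s',(-.094,.078,.128)),('side',(206.3,148.8),'s',(-.14,.078,.128))]
def loc(p,k,P):
    x,y,a,tx,ty,fy=p; P=np.array(P,float)
    if k==T: P=P+[tx,ty,0]
    if k==F: P=P+[0,fy,0]
    c,s=np.cos(a),np.sin(a); return np.array([x+c*P[0]-s*P[1],y+s*P[0]+c*P[1],P[2]])
def f(p): return np.concatenate([proj(c,loc(p,k,P))[0]-uv for c,uv,k,P in obs])
r=least_squares(f,[.53,.06,.22,0,-.068,.05],loss='soft_l1')
print(r.x,np.degrees(r.x[2])); print(f(r.x).reshape(-1,2))
print('grip',loc(r.x,'s',(-.117,.078,.128)),'hinge',loc(r.x,'s',(-.117,0,.095)),'traymid',loc(r.x,T,(0,0,.003)))
E
```

```text
[ 0.5391  0.0572  0.2045 -0.0081 -0.0668  0.065 ] 11.71483255676065
[[-0.309  -2.0197]
 [ 0.5275 -1.2178]
 [-0.2808 -0.6649]
 [-1.255  -1.3103]
 [-0.1608 -1.7996]
 [-0.2846 -1.9464]
 [-1.7212 -0.3171]
 [-1.0881  1.8542]
 [ 0.6059 -0.8563]
 [-1.642   1.2659]
 [ 0.2105  1.6161]
 [-0.2137 -0.6155]
 [-0.164   0.698 ]
 [-0.3994  0.2555]
 [-0.2581  0.8032]]
grip [0.4087 0.1098 0.128 ] hinge [0.4245 0.0335 0.095 ] traymid [ 0.5447 -0.0098  0.003 ]
```

```bash
cat >> h.py <<'E'
YAW=0.2075
def Rdown(yaw):
    c,s=np.cos(yaw),np.sin(yaw); return np.array([[c,s,0],[s,-c,0],[0,0,-1.]])
GRIP=np.array([.4088,.1100,.128])
def wproj(f,st,P):
    T=np.eye(4);T[:3,:3]=st['tcp_rot'];T[:3,3]=st['tcp_pos'];T=T@f['T_tool_cam'];Ti=np.linalg.inv(T)
    p=(Ti[:3,:3]@np.atleast_2d(P).T+Ti[:3,3:]); q=f['intrinsics']@p; return (q[:2]/q[2]).T
def wray(f,st,uv):
    T=np.eye(4);T[:3,:3]=st['tcp_rot'];T[:3,3]=st['tcp_pos'];T=T@f['T_tool_cam']
    return T[:3,3],T[:3,:3]@np.linalg.inv(f['intrinsics'])@np.array([uv[0],uv[1],1.])
E
python3 - <<'E'
from h import *
from plant import robot, vision, kinematics
R=Rdown(YAW+np.pi)
P=GRIP+[0,0,.10-.011]
print(kinematics.inverse_kinematics(P,R))
robot.move_to(P,R)
st=robot.state(); f=vision.grab_frame('wrist'); cv2.imwrite('pics/w1.png',f['image'])
pickle.dump((f,{k:np.array(v) for k,v in st.items()}),open('w1.pkl','wb'))
print(st['clock'],st['tcp_pos'],st['joints'])
print(wproj(f,st,GRIP))
E
```

```text
[ 8.75432000e+00  8.41693164e+00  1.13638325e+02 -2.54444375e-14
  5.79447432e+01 -9.31345542e+01]
2.5667 [0.40907389 0.10955497 0.21702139] [ 8.69156234e+00  8.42746990e+00  1.13622128e+02 -5.37941511e-03
  5.79420851e+01 -9.31153890e+01]
[[253.99288763 198.33755773]]
```

View pics/w1.png

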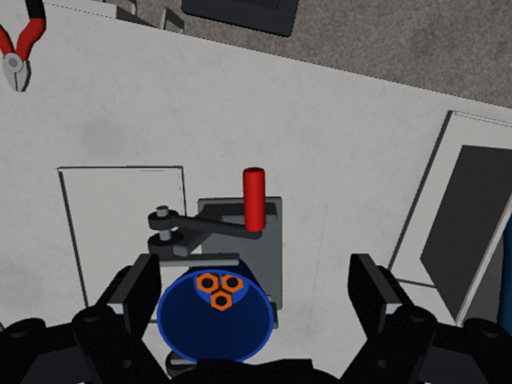

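The wrist view shows the red grip centred at (254.5, 199), against a predicted (254, 198). The three orange nuts are in the blue bowl around (220, 290), and the tray is to its left.

Look-alikes considered:
- **Red grip:** scene (278, 223), versus the pliers at (350, 207) and the pliers in the bin at (195, 290).
- **Torch:** black in the grey holder at scene (331, 150), versus pink (291, 145) and green (361, 167).
- **Tray:** next to the stand at (270, 200), versus the tray under the bin at (205, 330).

The close crops confirm the red grip, the black torch in the holder and the tray beside the stand.

```bash
cat >> h.py <<'E'
YD=np.array([-np.sin(YAW),np.cos(YAW),0]); HINGE=GRIP-.078*YD-[0,0,.033]
def arc(th,hinge=HINGE):
    a=np.arctan2(33,78)+th; r=np.hypot(.078,.033)
    return hinge+r*np.cos(a)*YD+[0,0,r*np.sin(a)]-np.array([0,0,.011])
E
python3 - <<'E'
from h import *
from plant import robot, vision, claw
np.set_printoptions(precision=4,suppress=True)
claw.command_gripper(.05)
print('hit',robot.movel(arc(0),max_speed=.12,force_limit=15))
claw.command_gripper(0.0)
s=robot.state(); print(s['clock'],s['tcp_pos'],s['gripper_width'],s['wrist_force'])
for th in np.linspace(0,.4,3)[1:]:
    robot.movel(arc(th),max_speed=.08); s=robot.state(); print(round(th,2),s['clock'],s['tcp_pos']-arc(th),s['gripper_width'],s['wrist_force'])
f=vision.grab_frame('wrist'); cv2.imwrite('pics/w2.png',f['image'])
E
```

```text
hit False
4.4583 [0.4091 0.1097 0.1175] 0.014543833511825543 [ 0.1966 -3.3882  5.4299]
0.2 4.8167 [0.0003 0.0004 0.0006] 0.014115547215766374 [-1.1624  6.5273  5.2294]
0.4 5.175 [0.0003 0.0013 0.0011] 0.013642048693729493 [-5.6155 14.8844 15.9471]
```

View pics/w2.png

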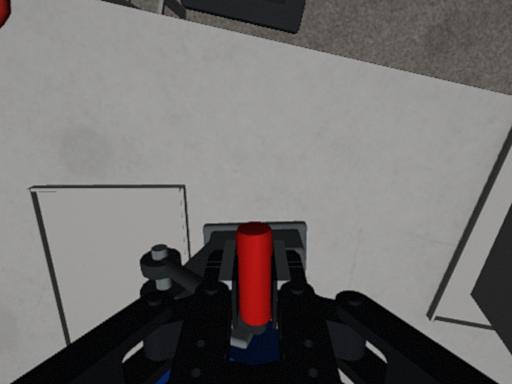

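```bash
cat >> h.py <<'E'
def run(ths,hinge,speed=.09,log=True):
    from plant import robot
    for th in ths:
        robot.movel(arc(th,hinge),max_speed=speed); s=robot.state()
        a=np.arctan2(33,78)+th; r=np.cos(a)*YD+np.array([0,0,np.sin(a)])
        F=np.array(s['wrist_force'])-[0,0,4]; fr=F@r
        hinge=hinge+np.clip(.7*fr/13000,-.0015,.0015)*r
        if log: print(round(th,2),round(s['clock'],2),'F',F,'fr',round(fr,1),'w',round(s['gripper_width'],4),hinge-HINGE)
        if np.linalg.norm(F)>70: print('STOP');break
    return hinge
E
python3 - <<'E'
from h import *
from plant import robot, vision, claw
np.set_printoptions(precision=4,suppress=True)
h=run(np.linspace(.4,.9,4),HINGE)
pickle.dump(h,open('hinge.pkl','wb'))
for n in ['scene']:
    f=vision.grab_frame(n); cv2.imwrite('pics/s3.png',cv2.resize(f['image'][140:280,150:350],None,fx=3,fy=3))
E
```

```text
0.4 5.47 F [-4.8135 15.407  11.907 ] fr 19.7 w 0.0139 [-0.0002  0.0007  0.0008]
0.57 5.78 F [-5.1569 17.6335 12.216 ] fr 20.5 w 0.0139 [-0.0003  0.0013  0.0017]
0.73 6.09 F [-6.6086 16.0823 21.0533] fr 26.3 w 0.014 [-0.0004  0.0019  0.003 ]
0.9 6.4 F [-2.8703  7.3701 13.7265] fr 15.3 w 0.014 [-0.0005  0.0021  0.0037]
```

View pics/s3.png

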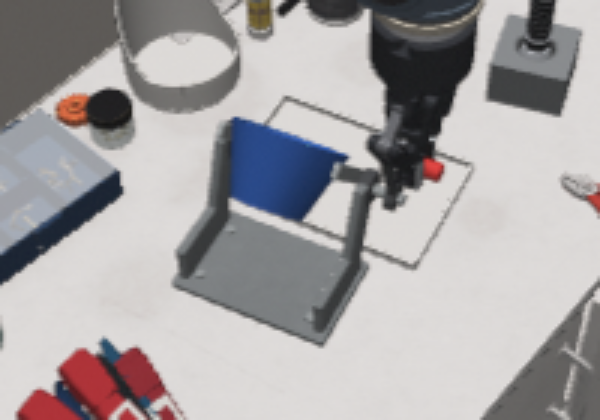

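The bowl, at about (290, 165) in this crop, is turning with the crank. Forces are falling, so I'm carrying on.

```bash
python3 - <<'E'
from h import *
from plant import robot, vision, claw
np.set_printoptions(precision=4,suppress=True)
h=run(np.linspace(.9,2.30,10)[1:],pickle.load(open('hinge.pkl','rb')))
pickle.dump(h,open('hinge.pkl','wb'))
robot.dwell(1.0)
im=[]
for n in ['scene','side']:
    f=vision.grab_frame(n); im.append(cv2.resize(f['image'][140:250,180:320],None,fx=2.8,fy=2.8))
cv2.imwrite('pics/s4.png',np.hstack(im))
f=vision.grab_frame('wrist'); cv2.imwrite('pics/w4.png',f['image'])
E
```

```text
1.06 6.74 F [ 1.2114 -0.1225  9.4557] fr 9.4 w 0.0137 [-0.0005  0.0022  0.0042]
1.21 7.04 F [3.0898 1.2392 4.9868] fr 5.0 w 0.0142 [-0.0005  0.0022  0.0045]
1.37 7.34 F [2.2832 2.7762 4.8652] fr 4.3 w 0.0141 [-0.0005  0.0021  0.0047]
1.52 7.64 F [ 3.7761 -3.7144 -3.029 ] fr -1.3 w 0.0137 [-0.0005  0.0022  0.0047]
1.68 7.94 F [ 5.0495 -1.0282  0.1965] fr 1.2 w 0.0138 [-0.0004  0.0021  0.0047]
1.83 8.24 F [ 5.7401 -2.3329  0.5295] fr 2.5 w 0.0137 [-0.0004  0.0021  0.0048]
1.99 8.54 F [ 6.3442 -4.1105  0.3726] fr 4.1 w 0.014 [-0.0004  0.0019  0.005 ]
2.14 8.84 F [ 9.4751 -1.9079 -6.3535] fr -0.4 w 0.0143 [-0.0004  0.0019  0.005 ]
2.3 9.14 F [ 7.2559 -0.306   0.7304] fr 1.9 w 0.0138 [-0.0004  0.0018  0.005 ]
```

View pics/s4.png

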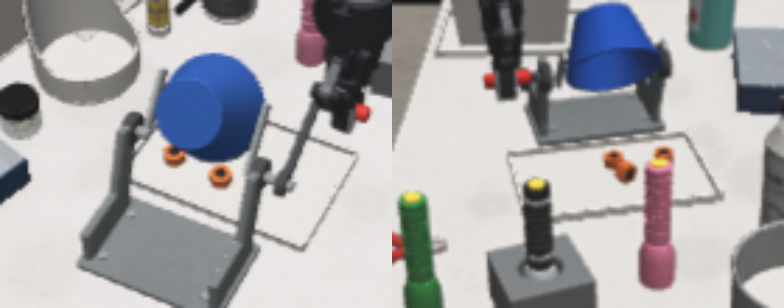

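View pics/w4.png

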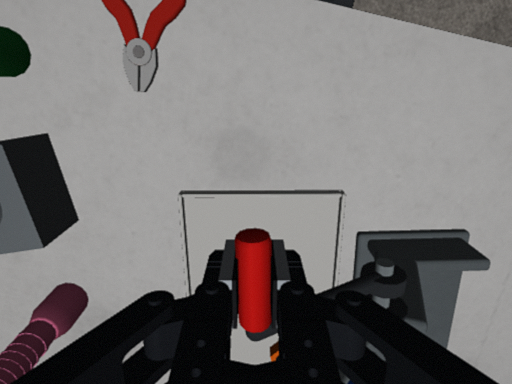

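Side view: all three nuts are out of the bowl and well inside the tray, at about (613, 158), (627, 172) and (663, 155). Turning the bowl back.

```bash
python3 - <<'E'
from h import *
from plant import robot, vision, claw
np.set_printoptions(precision=4,suppress=True)
h=run(np.linspace(2.3,0.0,15)[1:],pickle.load(open('hinge.pkl','rb')))
robot.movel(arc(-.04,h),max_speed=.05); s=robot.state(); print(s['wrist_force'])
claw.command_gripper(.05)
p=np.array(s['tcp_pos']); p[2]=.22
robot.movel(p,max_speed=.15)
im=[]
for n in ['scene','side']:
    f=vision.grab_frame(n); im.append(cv2.resize(f['image'][140:250,180:320],None,fx=2.8,fy=2.8))
cv2.imwrite('pics/s5.png',np.hstack(im))
st=robot.state();f=vision.grab_frame('wrist'); cv2.imwrite('pics/w5.png',f['image']); print(st['clock'])
pickle.dump((f,{k:np.array(v) for k,v in st.items()}),open('w5.pkl','wb'))
E
```

```text
2.14 10.6 F [ 8.0434 -0.255  -5.011 ] fr -1.3 w 0.0139 [-0.0004  0.0019  0.005 ]
1.97 10.91 F [ 2.8517 -1.2633  5.7365] fr 5.3 w 0.0139 [-0.0004  0.0017  0.0052]
1.81 11.22 F [ 3.0535 -3.7068  7.3186] fr 8.4 w 0.014 [-0.0003  0.0014  0.0055]
1.64 11.52 F [ 1.1547 -6.6895  7.8611] fr 10.1 w 0.0138 [-0.0002  0.0012  0.006 ]
1.48 11.82 F [-2.5479 -7.9628 15.7258] fr 17.2 w 0.0137 [-0.0002  0.0009  0.0069]
1.31 12.12 F [ 2.9619 -1.053   1.2606] fr 1.5 w 0.014 [-0.0002  0.0009  0.007 ]
1.15 12.43 F [1.2879 3.9087 2.8206] fr 2.9 w 0.0137 [-0.0002  0.0009  0.0071]
0.99 12.73 F [ 3.9812  2.1098 -6.0952] fr -5.8 w 0.0139 [-0.0002  0.0008  0.0068]
0.82 13.04 F [ 3.358  -2.8042 -7.0803] fr -7.8 w 0.0135 [-0.0001  0.0007  0.0064]
0.66 13.35 F [  5.732   -2.2183 -14.0989] fr -13.9 w 0.0138 [-0.0001  0.0003  0.0058]
0.49 13.66 F [ 0.5334 -2.5825 -5.3058] fr -5.8 w 0.0137 [-0.      0.0001  0.0056]
0.33 13.97 F [ 1.253  -6.4024 -7.4811] fr -9.8 w 0.014 [ 0.0001 -0.0003  0.0052]
0.16 14.28 F [ 0.3546 -8.0315 -6.0095] fr -9.9 w 0.014 [ 0.0001 -0.0007  0.0049]
0.0 14.58 F [-1.7909 -6.1979 -6.4359] fr -7.8 w 0.0138 [ 0.0002 -0.0011  0.0047]
[-3.3608 -4.7687  4.9616]
16.2
```

View pics/s5.png

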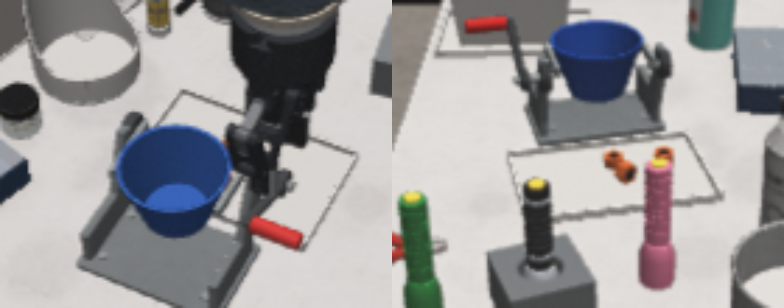

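View pics/w5.png

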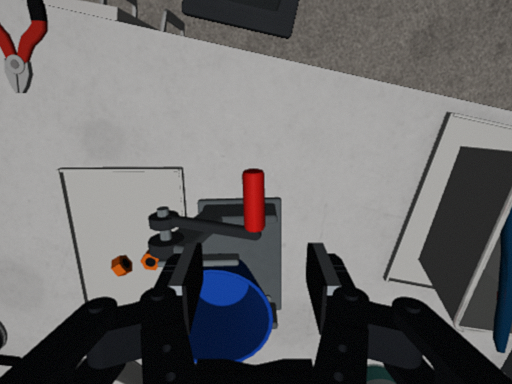

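```bash
python3 - <<'E'
from h import *
from plant import robot, kinematics
np.set_printoptions(precision=3,suppress=True)
f,st=pickle.load(open('w5.pkl','rb'))
c=[]
for uv in [(60.5,168.5),(183,168)]:
    o,d=wray(f,st,uv); p=o+d*(.011-o[2])/d[2]; c.append(p); print(p)
e=c[0]-c[1]; print(np.linalg.norm(e), np.degrees(np.arctan2(e[1],e[0]))+90)
xd=np.array([np.cos(YAW),np.sin(YAW),0]); M=(c[0]+c[1])/2+.103*xd; print('mid',M)
M=np.array([.545,-.009,.003])
T0=np.array([.482,-.2303,.087])
for yaw in (0,180,-20,20,160,200,90,270): print('grasp',yaw,kinematics.inverse_kinematics(T0,Rdown(np.radians(yaw))))
for psi in (180,200,225,250,270):
  u=np.array([np.cos(np.radians(psi)),np.sin(np.radians(psi)),1])/np.sqrt(2)
  for roll in range(0,360,30):
    z=-u; x=np.array([np.sin(np.radians(psi)),-np.cos(np.radians(psi)),0]); y=np.cross(z,x); 
    q=np.radians(roll); X=np.cos(q)*x+np.sin(q)*y; R=np.c_[X,np.cross(z,X),z]
    j=kinematics.inverse_kinematics(M+.199*u,R)
    if j is not None: print(psi,roll,j, X)
E
```

```text
[ 0.458 -0.093  0.011]
[0.431 0.037 0.011]
0.1322299510839094 12.033948868535774
mid [ 0.545 -0.007  0.011]
grasp 0 [-30.532  30.474 103.804  -0.     45.722  59.468]
grasp 180 [ -30.532   30.474  103.804   -0.      45.722 -120.532]
grasp -20 [-30.532  30.474 103.804  -0.     45.722  79.468]
grasp 20 [-30.532  30.474 103.804  -0.     45.722  39.468]
grasp 160 [ -30.532   30.474  103.804   -0.      45.722 -100.532]
grasp 200 [ -30.532   30.474  103.804   -0.      45.722 -140.532]
grasp 90 [-30.532  30.474 103.804  -0.     45.722 -30.532]
grasp 270 [-30.532  30.474 103.804  -0.     45.722 149.468]
180 0 [ -14.361    8.617  146.831  151.958   21.905 -163.963] [0. 1. 0.]
180 30 [ -14.361    8.617  146.831  151.958   21.905 -133.963] [0.354 0.866 0.354]
180 60 [ -14.361    8.617  146.831  151.958   21.905 -103.963] [0.612 0.5   0.612]
180 90 [-14.361   8.617 146.831 151.958  21.905 -73.963] [ 0.707 -0.     0.707]
180 120 [-14.361   8.617 146.831 151.958  21.905 -43.963] [ 0.612 -0.5    0.612]
180 150 [-14.361   8.617 146.831 151.958  21.905 -13.963] [ 0.354 -0.866  0.354]
180 180 [-14.361 
[... 3216 characters left out ...]
-35.481  40.66   87.588  35.428  83.372 -79.923] [-0.5    0.612  0.612]
270 90 [-35.481  40.66   87.588  35.428  83.372 -49.923] [0.    0.707 0.707]
270 120 [-35.481  40.66   87.588  35.428  83.372 -19.923] [0.5   0.612 0.612]
270 150 [-35.481  40.66   87.588  35.428  83.372  10.077] [0.866 0.354 0.354]
270 180 [-35.481  40.66   87.588  35.428  83.372  40.077] [ 1. -0.  0.]
270 210 [-35.481  40.66   87.588  35.428  83.372  70.077] [ 0.866 -0.354 -0.354]
270 240 [-35.481  40.66   87.588  35.428  83.372 100.077] [ 0.5   -0.612 -0.612]
270 270 [-35.481  40.66   87.588  35.428  83.372 130.077] [ 0.    -0.707 -0.707]
270 300 [-35.481  40.66   87.588  35.428  83.372 160.077] [-0.5   -0.612 -0.612]
```

```bash
cat >> h.py <<'E'
TXY=np.array([.482,-.2303])
E
python3 - <<'E'
from h import *
from plant import robot, vision, claw
np.set_printoptions(precision=4,suppress=True)
robot.move_to([*TXY,.20],Rdown(np.pi))
claw.command_gripper(.06)
st=robot.state();f=vision.grab_frame('wrist'); cv2.imwrite('pics/w6.png',f['image']); print(st['clock'],st['joints'],st['tcp_pos'])
pickle.dump((f,{k:np.array(v) for k,v in st.items()}),open('w6.pkl','wb'))
print(wproj(f,st,[[*TXY,.133],[*TXY,.05]]))
E
```

```text
17.825 [ -30.4589   21.0307   99.3414    0.0013   59.615  -120.5255] [ 0.4822 -0.2296  0.2002]
[[252.1587 209.617 ]
 [252.4857 175.6115]]
```

View pics/w6.png

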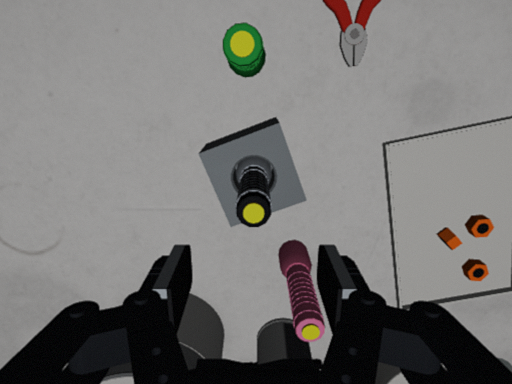

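The wrist view shows the black torch's yellow tail at (254, 211), against a predicted (252, 210). Pink at (310, 330) and green at (242, 43) are clear of the fingers, and the three nuts are in the tray at (450, 238), (480, 226) and (475, 270).

```bash
python3 - <<'E'
from h import *
from plant import robot, vision, claw
np.set_printoptions(precision=4,suppress=True)
P=np.array([TXY[0],TXY[1]+.001,.087])
print(robot.movel(P,max_speed=.1,force_limit=12)); s=robot.state(); print(s['tcp_pos'],s['wrist_force'])
claw.command_gripper(0.0)
s=robot.state(); print(s['gripper_width'],s['wrist_force'])
print(robot.movel(P+[0,0,.02],max_speed=.06,force_limit=25)); s=robot.state(); print(s['tcp_pos'],s['wrist_force'],s['gripper_width'])
print(robot.movel(P+[0,0,.13],max_speed=.12,force_limit=25)); s=robot.state(); print(s['clock'],s['tcp_pos'],s['wrist_force'],s['gripper_width'])
im=[]
for n in ['scene','side']:
    f=vision.grab_frame(n); im.append(cv2.resize(f['image'][90:270,180:380] if n=='scene' else f['image'][90:270,150:350],None,fx=2,fy=2))
cv2.imwrite('pics/s7.png',np.hstack(im))
E
```

```text
False
[ 0.4823 -0.2295  0.0876] [-0.6108  0.2656 -0.724 ]
0.022721306393197895 [ 0.1856 -0.7367  4.7985]
False
[ 0.4821 -0.2293  0.1073] [ 0.0433 -0.3002 -0.4149] 0.022383971062946918
False
21.1333 [ 0.4817 -0.2291  0.2162] [ 0.6461  0.4665 -1.8557] 0.022444502440293824
```

View pics/s7.png

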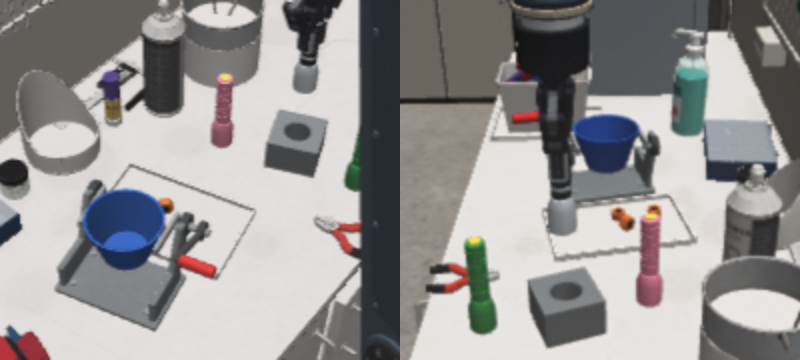

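The torch is out of the holder: the silver head shows in the side view at (563, 215) and the holder is empty. Next I'll lean it over the tray.

```bash
python3 - <<'E'
from h import *
from plant import robot, vision, kinematics
np.set_printoptions(precision=4,suppress=True)
M=np.array([.545,-.008,.003]); psi=np.radians(250); q=np.radians(15)
u=np.array([np.cos(psi),np.sin(psi),1])/np.sqrt(2)
z=-u; x=np.array([np.sin(psi),-np.cos(psi),0]); y=np.cross(z,x); X=np.cos(q)*x+np.sin(q)*y; R=np.c_[X,np.cross(z,X),z]
P=M+.199*u
print(kinematics.inverse_kinematics(P+[0,0,.06],R))
robot.move_to(P+[0,0,.06],R); s=robot.state(); print(s['clock'],s['wrist_force'])
robot.movel(P,max_speed=.1,force_limit=20); robot.dwell(.3)
s=robot.state(); print(s['clock'],s['tcp_pos']-P,s['wrist_force'],s['gripper_width'])
d=s['tcp_rot'][:,2]; print('tilt',np.degrees(np.arccos(-d[2])),'spot',s['tcp_pos']+d*.199,'lens',s['tcp_pos']+d*.079)
im=[]
for n in ['scene','side']:
    f=vision.grab_frame(n); cv2.imwrite(f'pics/{n}8.png',f['image'])
    im.append(cv2.resize(f['image'][90:270,180:380] if n=='scene' else f['image'][90:270,150:350],None,fx=2,fy=2))
    print(n,proj(n,[M,M+.12*u,M+.245*u]))
cv2.imwrite('pics/s8.png',np.hstack(im))
f=vision.grab_frame('wrist'); cv2.imwrite('pics/w8.png',f['image']); print(wproj(f,s,[M,M+.12*u]))
E
```

```text
[ -40.5634   26.7336  102.5209   43.2127   75.2197 -116.4257]
21.9833 [ 0.3601 -0.4448 -0.7208]
23.0333 [ 0.0001 -0.0001  0.0003] [ 0.4711 -0.1315 -1.1472] 0.022749795269606955
tilt 44.9874884360301 spot [ 0.5452 -0.0082  0.0033] lens [ 0.5161 -0.0879  0.0882]
scene [[264.7909 200.0215]
 [291.1876 167.895 ]
 [320.3543 132.397 ]]
side [[257.8084 202.8029]
 [247.1788 191.8115]
 [233.3685 177.531 ]]
[[252.5629 163.4467]
 [252.122  204.1599]]
```

View pics/s8.png

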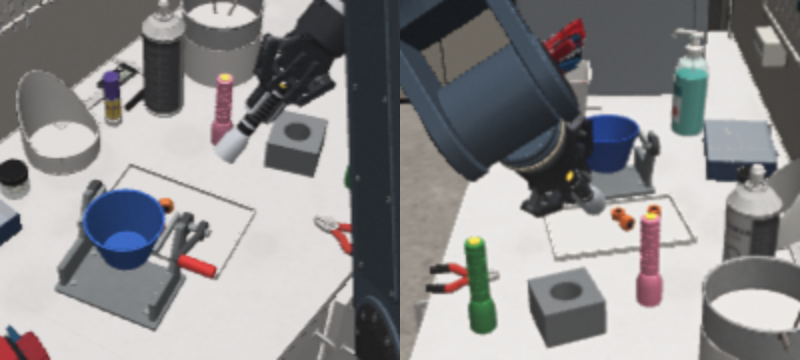

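View pics/w8.png

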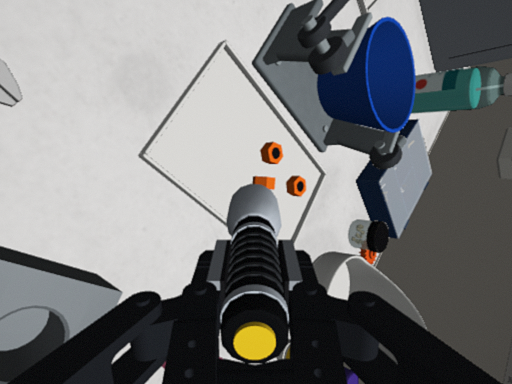

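```bash
python3 - <<'E'
from h import *
from plant import robot, vision
np.set_printoptions(precision=4,suppress=True)
s=robot.state(); f=vision.grab_frame('wrist')
C=[]
for uv in [(142,155),(224,43),(324,174)]:
    o,d=wray(f,s,uv); p=o+d*(.011-o[2])/d[2]; C.append(p); print(p)
print((C[0]+C[2])/2, np.linalg.norm(C[0]-C[1]),np.linalg.norm(C[1]-C[2]),np.linalg.norm(C[0]-C[2]))
for uv in [(272,153),(264,183),(297,186)]:
    o,d=wray(f,s,uv); print('nut',o+d*(.012-o[2])/d[2])
# expected corners
xd=np.array([np.cos(YAW),np.sin(YAW),0]);M=np.array([.545,-.008,.011])
print(wproj(f,s,[M-.103*xd-.068*YD,M-.103*xd+.068*YD,M+.103*xd+.068*YD]))
E
```

```text
[ 0.4602 -0.0982  0.011 ]
[0.4339 0.0309 0.011 ]
[0.6304 0.0723 0.011 ]
[ 0.5453 -0.0129  0.011 ] 0.1317673285726569 0.20081916665369073 0.240942417159877
nut [0.5494 0.0144 0.012 ]
nut [ 0.5654 -0.0154  0.012 ]
nut [0.6046 0.0222 0.012 ]
[[142.5849 151.0154]
 [226.0072  35.8676]
 [326.9957 170.9466]]
```

The wrist check puts the tray middle at (0.545, -0.013), 5 mm from where the torch is aimed. All three nuts are inside the tray, the bowl is upright, and the torch is clear and held. Handing in.

```bash
python3 - <<'E'
from plant import robot, ticket
s=robot.state(); print(s['clock'],s['gripper_width'],abs(s['joint_vel']).max())
print(ticket.finish_job())
E
```

```text
23.2333 0.02253184265183606 0.08444937156425066
the job is handed in; nothing more can be done
None
```

The nuts are in the tray, the bowl is back upright, and I handed in the job at 23.2 s with the torch held over the tray. No verdict was reported.

- **Bowl and nuts:** I tipped the bowl to about 2.3 rad by the crank and all three nuts slid out. I then turned it back to its stop and released it. The last wrist picture shows all three nuts inside the tray, one of them standing on its edge.
- **Torch:** I drew the black torch from its holder and leaned it to 45.0°. The lens is about 88 mm up, and the aim point is about 5 mm from the middle of the tray as last measured. In the pictures it touches only the gripper.
- **Other things:** the arm went nowhere near the bottles, glue stick, jar or pliers, and they look unmoved in the pictures.
- **Checks that disagreed:**
  - My first fit of the crank's axle was off by about 5 mm, mostly in height. That caused up to about 26 N at the wrist until I corrected the path as it moved.
  - The two estimates of the tray's middle differed by about 5 mm, well inside the 50 mm allowed.

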